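# Dispense three cassettes with the sprung lever

### The arm

A 6-joint arm with a two-finger parallel gripper is mounted at the origin on a cart in front of the work surface, level with it; the furniture and walls round the work are solid. World frame = base frame: x ahead of the robot, y to its left, z up, the work surface at z = 0. Lengths are in mm, angles in degrees, forces in N, time in s.
With the tool pointing down it reaches from about 300 to 850 mm from the base axis. Payload 4.2 kg.
Tool frame: the origin (TCP) lies midway between the tips of the shut fingers; the grasp point (between the pads) lies 19 mm behind it; z points along the fingers, y is the line along which they close (so a half turn about z gives the same grasp; the last joint's range is limited). The gripper opens to 91 mm and grips with 3 to 60 N. Pads are 32 mm wide; open, the fingers measure 118 mm over their backs; the gripper's body (76 mm by 178 mm) begins 60 mm behind the grasp point.
Start: joints at [-71.104, 18.312, 89.639, -0, 72.044, -1.146], TCP at [197.062, -540.194, 213.976] pointing down, gripper open.
Joint ranges: [-177.97, 177.97], [-48.28, 115.42], [12.27, 149.76], [-77.06, 257.06], [2.81, 150.46], [-146.56, 146.56]. Speed limits (degrees/s): [147.25, 147.25, 180, 180, 180, 180].

### API

Orientations are given as [roll, pitch, yaw] about the fixed x, y, z axes, in that order (R = Rz(yaw) Ry(pitch) Rx(roll)).
In Python, from workcell import env, camrig gives the robot as it stands (env), with the cameras (camrig).
- The arm moves only by the tool advance, called after ">>>" as a command line: name --argument value ..., lists and objects as JSON in quotes. Schema: {"type":"object","properties":{"offsets":{"type":"object","properties":{"dx":{"type":"array","items":{"type":"number"},"minItems":1,"maxItems":8},"dy":{"type":"array","items":{"type":"number"},"minItems":1,"maxItems":8},"dz":{"type":"array","items":{"type":"number"},"minItems":1,"maxItems":8},"wx":{"type":"array","items":{"type":"number"},"minItems":1,"maxItems":8},"wy":{"type":"array","items":{"type":"number"},"minItems":1,"maxItems":8},"wz":{"type":"array","items":{"type":"number"},"minItems":1,"maxItems":8}},"additionalProperties":false,"required":["dx","dy","dz","wx","wy","wz"]},"finger_gap":{"type":"number"},"force":{"type":"number"},"only":{"type":"string"},"quiet":{"type":"boolean"},"lines":{"type":"string"}},"required":["offsets"],"additionalProperties":false}. offsets is an object with one list for each field, all of the same length, 1 to 8, a row being the entries at one place: dx, dy, dz (the shift in shares of the most that a row can go, 1 being 50 mm), wx, wy, wz (a rotation vector in a scale on which 1.0 is 60 degrees); each row shifts and turns the commanded pose from where the row before left it, along the tool's axes as they then stand; what a row does not reach is not made up. A row lasts 1/10 s, in which the tool goes at most 50 mm and 8.59 degrees, less where a joint would pass 70% of its speed; a pose out of reach is approached as far as the arm can. finger_gap is the finger opening in mm, set as the call begins (left out keeps the last). The fingers move at their own pace and stop on an object; force is the grip in N (left out, the last holds). Time passes only in rows, so rows that do not move let the fingers close. The tool returns the time, the measured TCP pose, the force, the opening and the grip force at its end. only (a regular expression) keeps the lines of the reply that match it, lines (a string "A,B") keeps lines A to B, and quiet returns only ok. No shift or turn number may pass 1 either way. Input that does not fit is refused with a message, and nothing moves.
- env.state(): the state, without advancing time (a new reading comes with each control period).
- camrig.grab_frame(name): name is "side" or "top"; returns the picture (384x512x3 uint8, blue, green, red); there is no depth.
- camrig.camera_model(name): a dict with "fx", "fy", "cx", "cy" (pixels), "T" (4x4, takes a point from camera to world coordinates). Camera axes: x right, y up, looking along -z (the intrinsics and any distortion apply to the point x, -y, -z); pixel columns grow to the right and rows downward; lengths in mm; the calibration is good to about 2 mm. A picture is of the moment at which its call begins. camera_model takes no time and is no camera call.
- env.job_done(): hands the job in; it is judged then, once.
The state is a dict: "time_s": time; "qpos": joint angles; "qvel": joint speeds; "effort": joint torques, N m; "ee_pos": TCP position; "ee_rot": TCP orientation; "force": force on the tool from outside, world axes, zero at the start; "torque": the same for the moment, N m; "gripper_width": finger opening in mm; "gripper_force": force on a finger pad.
Only numpy, scipy, OpenCV 4.12 (cv2) and the standard library are available. Lean on these libraries where they do the work, as an engineer would, in place of code of your own. Each camera call takes 0.05 s, during which the arm holds its last target. There are 200 camera calls.

### The job

Three samples are to be dip-coated: dispense exactly three blue cassettes into the blue dispenser's catch tray by pressing its lever fully down three times, letting it spring all the way up after each press. The fourth blue cassette stays in the magazine, and the yellow dispenser's lever is not to be pressed.

Things in the scene. Friction and masses are not known exactly. Their poses are not given: they have to be found in the camera images.
- lever_blue (a joint): sprung lever of the dispenser with blue housing and blue cassettes; 0 = up (rest), 0.5 rad = fully down on its stop; springs up by itself in 0.3 s. Pressing the pad down takes about 4 N at first, 8 to 9 N at the stop. The lowest cassette is pushed out at the front and drops into the tray at about 0.45 rad; the next sinks into place only once the lever is fully up
- pad_blue (a point): centre of the upper face of the blue lever's finger pad (28 x 30 mm, black ribs), about 140 mm above the worktop with the lever up. It goes down about 34 mm to the stop, nearly straight (under 3 mm sideways). Press it from above with closed fingers. x axis points away from the magazine. Nothing near stands higher, only the other lever is as high
- tray_blue (a point): centre of the floor of the blue dispenser's open catch tray (inside 78 x 58 mm, floor 4 mm, rim 30 mm above the worktop); x axis towards the magazine, whose centre is 54 mm away, and the pad, 164 mm away; z up. The dispenser is fixed to the worktop, 175 x 80 mm, magazine floor 40 mm and top 90 mm high
- cassette_blue_1: blue sample cassette, 28 x 40 x 10 mm, origin at the centre of its underside; at the start it is the lowest of the four in the blue magazine (underside 40 mm above the worktop)
- cassette_blue_2: blue sample cassette, 28 x 40 x 10 mm, origin at the centre of its underside; at the start it is the second from below of the four in the blue magazine (underside 50 mm above the worktop)
- cassette_blue_3: blue sample cassette, 28 x 40 x 10 mm, origin at the centre of its underside; at the start it is the third from below of the four in the blue magazine (underside 60 mm above the worktop)
- cassette_blue_4: blue sample cassette, 28 x 40 x 10 mm, origin at the centre of its underside; at the start it is the topmost of the four in the blue magazine (underside 70 mm above the worktop)
- lever_yellow (a joint): lever of the other, otherwise identical dispenser with yellow housing and yellow cassettes, which may stand on either side of the blue one; leave it at 0

How it is judged (in metres and radians):
On the way, in this order (a step that is already met when the one before it is completed fails the run):
1. the blue lever is pressed fully down, first time (value of joint lever_blue above 0.45 rad), for 0.05 s.
2. the blue lever has sprung back up and the first cassette has dropped into the tray (value of joint lever_blue below 0.06 rad and height (world z) of cassette_blue_1 below 0.037 m and x of cassette_blue_1 in the frame of tray_blue between -0.045 and 0.045 m and y of cassette_blue_1 in the frame of tray_blue between -0.04 and 0.04 m), for 0.1 s.
3. the blue lever is pressed fully down, second time (value of joint lever_blue above 0.45 rad), for 0.05 s.
4. the blue lever has sprung back up and the second cassette has dropped into the tray (value of joint lever_blue below 0.06 rad and height (world z) of cassette_blue_2 below 0.037 m and x of cassette_blue_2 in the frame of tray_blue between -0.045 and 0.045 m and y of cassette_blue_2 in the frame of tray_blue between -0.04 and 0.04 m), for 0.1 s.
5. the blue lever is pressed fully down, third time (value of joint lever_blue above 0.45 rad), for 0.05 s.
At the end, for the whole second after the job is handed in: The lower three blue cassettes rest in the blue catch tray (origins lower than 37 mm, within 45 mm of its centre lengthways, 40 mm across); the fourth is in the magazine (above 37 mm, shifted forward less than 9 mm); the blue lever is up (under 0.06 rad) (all of step 4 and height (world z) of each of cassette_blue_1, cassette_blue_3 below 0.037 m and x of cassette_blue_1 in the frame of tray_blue between -0.045 and 0.045 m and y of cassette_blue_1 in the frame of tray_blue between -0.04 and 0.04 m and x of cassette_blue_3 in the frame of tray_blue between -0.045 and 0.045 m and y of cassette_blue_3 in the frame of tray_blue between -0.04 and 0.04 m and height (world z) of cassette_blue_4 above 0.037 m and x of cassette_blue_4 in the frame of tray_blue above 0.045 m and linear speed of cassette_blue_3 below 0.03 m/s); the robot touches nothing.
It fails at once if the yellow dispenser's lever is pressed (value of joint lever_yellow above 0.12 rad).
It also fails if it takes over 34 s, if anything falls off the work surface, if the arm or the gripper's body presses on something with over 40 N, if the wrist force passes 120 N, or if a joint passes its speed limit or range.

## Working session

There is one attempt and no reset: what is moved stays moved. The work goes in short steps, Python scripts to look and compute and a tool call to move; the robot and the scene stay as the last step left them, time stands still between calls to the robot, and variables do not carry over. Pictures are saved under pics/ and viewed, at most 10 in all, crops included, and the job is handed in when it is done.

```bash
ls; mkdir -p pics
```

Run:
```python
from workcell import env, camrig
import cv2,numpy as np
for n in("side","top"):
    cv2.imwrite(f"pics/{n}0.png",camrig.grab_frame(n)); m=camrig.camera_model(n); print(n,{k:np.round(v,3).tolist() for k,v in m.items()})
s=env.state();print(s["time_s"],s["ee_pos"],s["ee_rot"])
```

```text
pics
workcell.py
side {'fx': 350.969, 'fy': 350.969, 'cx': 255.988, 'cy': 188.657, 'T': [[-0.905, 0.283, -0.317, 229.701], [-0.424, -0.563, 0.709, 657.092], [0.023, 0.777, 0.63, 654.174], [0.0, 0.0, 0.0, 1.0]]}
top {'fx': 453.95, 'fy': 453.95, 'cx': 253.223, 'cy': 193.253, 'T': [[0.001, 0.992, -0.124, 386.249], [-1.0, 0.0, -0.011, 22.026], [-0.01, 0.124, 0.992, 1034.787], [0.0, 0.0, 0.0, 1.0]]}
0.1 [ 196.90764392 -539.75575767  213.21953434] [-1.79910230e+02 -1.95595996e-03  2.00406581e+01]
```

View pics/top0.png

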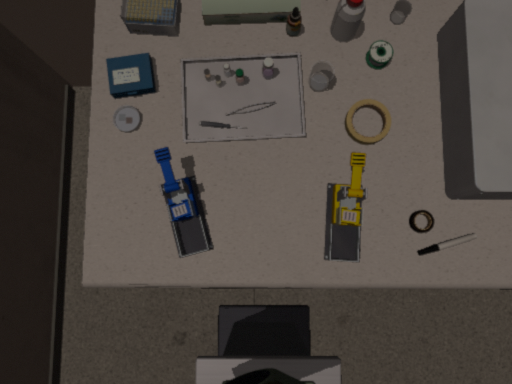

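View pics/side0.png

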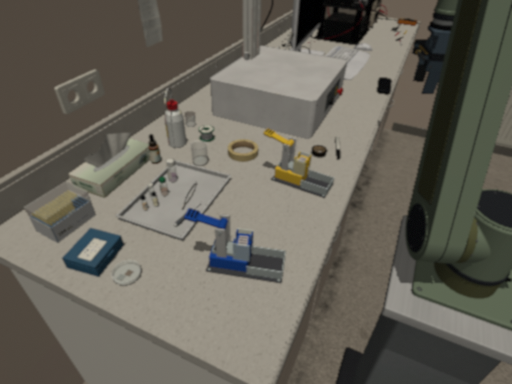

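The top view shows the blue dispenser with its pad at about (163,154) and tray at (191,237), and the yellow one well apart at (345,215). In the side view the blue pad is at about (193,215). I'll enlarge the blue pad in both views.

Run:
```python
import cv2,numpy as np
a=cv2.imread("pics/top0.png")[140:265,140:225]; b=cv2.imread("pics/side0.png")[195:285,170:295]
a=cv2.resize(a,None,fx=4.5,fy=4.5,interpolation=cv2.INTER_CUBIC); b=cv2.resize(b,None,fx=3.3,fy=3.3,interpolation=cv2.INTER_CUBIC)
c=np.zeros((max(a.shape[0],b.shape[0]),a.shape[1]+b.shape[1],3),np.uint8); c[:a.shape[0],:a.shape[1]]=a; c[:b.shape[0],a.shape[1]:]=b
cv2.imwrite("pics/crop.png",cv2.convertScaleAbs(c,alpha=1.6)); print(c.shape,a.shape)
```

```text
(562, 794, 3) (562, 382, 3)
```

View pics/crop.png

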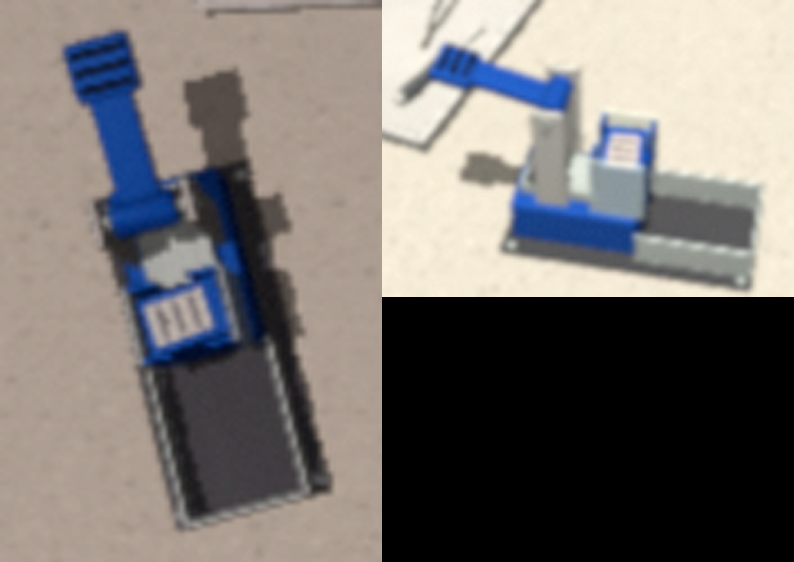

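The crop shows the pad centre at (101,65), which is top pixel (162.4,154.4), and (457,64), which is side pixel (192.7,214.4). The tray's front rim corners are at crop (180,525) and (308,492).

Create h.py:
```python
from workcell import env, camrig
import numpy as np
def ray(n,u,v):
    m=camrig.camera_model(n);T=np.array(m["T"])
    return T[:3,3],T[:3,:3]@np.array([(u-m["cx"])/m["fx"],-(v-m["cy"])/m["fy"],-1])
def on(n,u,v,z):
    o,d=ray(n,u,v);return o+d*(z-o[2])/d[2]
```

Run:
```python
from h import *
t=lambda x,y:(140+(x+.5)/4.5-.5,140+(y+.5)/4.5-.5)
s=lambda x,y:(170+(x-381.5)/3.3-.5,195+(y+.5)/3.3-.5)
P=on("top",*t(101,65),140);Q=on("side",*s(457,64),140);print(P,Q)
(o1,d1),(o2,d2)=ray("top",*t(101,65)),ray("side",*s(457,64))
k=np.linalg.lstsq(np.c_[d1,-d2],o2-o1,rcond=None)[0];print("tri",o1+d1*k[0],o2+d2*k[1])
a=on("top",*t(180,525),30);b=on("top",*t(308,492),30);m=(a+b)/2;print("front rim",a,b,m)
v=P-on("top",*t(244,440),4);v=P-m;print(np.linalg.norm(v[:2]),np.degrees(np.arctan2(v[1],v[0])))
st=env.state();print(st["time_s"],st["qpos"],st["ee_pos"],st["ee_rot"],st["force"])
```

```text
[577.91041061 215.13267845 140.        ] [572.77149233 216.01852438 140.        ]
tri [578.20686433 215.43136855 138.61597786] [574.45842183 213.84969592 137.47172616]
front rim [372.67818891 194.19692566  30.        ] [388.74665904 131.87297748  30.        ] [380.71242398 163.03495157  30.        ]
203.96376903230166 14.798851545375138
0.1 [-7.11045680e+01  1.83468966e+01  8.96987762e+01  1.69623047e-04
  7.20441187e+01 -1.14528006e+00] [ 196.90764392 -539.75575767  213.21953434] [-1.79910230e+02 -1.95595996e-03  2.00406581e+01] [ 1.42573744 -0.75637025 -0.16075253]
```

The rows are not in the units I measure in: shifts go in shares of 50 mm and turns go in shares of 60 degrees. I convert before sending: 30 mm is 0.6, -28 mm is -0.56.

>>> advance --offsets '{"dx": [0.4, 0.6, 0.6, 0.6, 0.6, 0.6, 0.6, 0.6], "dy": [-0.38, -0.56, -0.56, -0.56, -0.56, -0.56, -0.56, -0.56], "dz": [0, 0, 0, 0, 0, 0, 0, 0], "wx": [0, 0, 0, 0, 0, 0, 0, 0], "wy": [0, 0, 0, 0, 0, 0, 0, 0], "wz": [0, 0, 0, 0, 0, 0, 0, 0]}' --finger_gap 0 --force 20

```text
time_s: 0.9
ee_pos: [339.7, -257.7, 213.7]
ee_rot: [-180.0, 0.0, 20.0]
force: [0.2, 0.5, 0.6]
gripper_width: 29.8
gripper_force: 0.0
```

>>> advance --offsets '{"dx": [0.6, 0.6, 0.6, 0.6, 0.6, 0.6, 0.6, 0.6], "dy": [-0.56, -0.56, -0.56, -0.56, -0.56, -0.56, -0.56, -0.56], "dz": [0, 0, 0, 0, 0, 0, 0, 0], "wx": [0, 0, 0, 0, 0, 0, 0, 0], "wy": [0, 0, 0, 0, 0, 0, 0, 0], "wz": [0, 0, 0, 0, 0, 0, 0, 0]}'

```text
time_s: 1.7
ee_pos: [488.4, 35.0, 213.7]
ee_rot: [180.0, 0.0, 20.1]
force: [-0.7, -0.2, 1.4]
gripper_width: 0.5
gripper_force: 0.0
```

In the tool's units: 29 mm is 0.58, -28 mm is -0.56.

>>> advance --offsets '{"dx": [0.58, 0.58, 0.58, 0.58, 0.58, 0, 0, 0], "dy": [-0.56, -0.56, -0.56, -0.56, -0.56, 0, 0, 0], "dz": [0, 0, 0, 0, 0.2, 0.4, 0.4, 0], "wx": [0, 0, 0, 0, 0, 0, 0, 0], "wy": [0, 0, 0, 0, 0, 0, 0, 0], "wz": [0, 0, 0, 0, 0, 0, 0, 0]}'

```text
time_s: 2.5
ee_pos: [574.2, 214.1, 160.3]
ee_rot: [180.0, 0.4, 20.1]
force: [-0.2, -0.5, -0.2]
gripper_width: 0.2
gripper_force: 0.0
```

Run:
```python
from h import *;import cv2
a=camrig.grab_frame("top")[120:250,120:260];b=camrig.grab_frame("side")[180:290,160:300]
a=cv2.resize(a,None,fx=2.8,fy=2.8,interpolation=2);b=cv2.resize(b,(392,308),interpolation=2)
cv2.imwrite("pics/c2.png",cv2.convertScaleAbs(np.hstack([a[:308],b]),alpha=1.6))
```

```text
(no output)
```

View pics/c2.png

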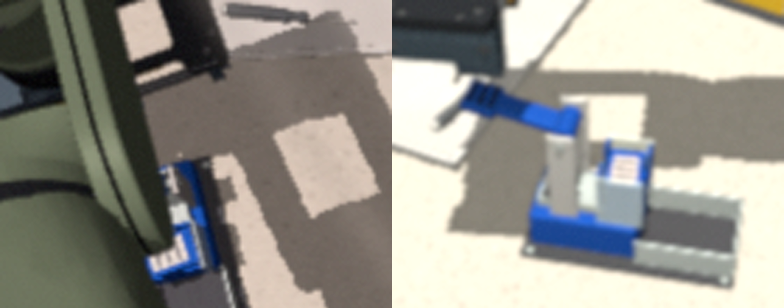

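The side crop shows the finger tips at about (482,70), just above the pad at (485,97). The tips are on target, so I'll descend.

In the tool's units: 10 mm is 0.2, 6 mm is 0.12.

>>> advance --offsets '{"dx": [0.04, 0, 0, 0, 0], "dy": [0, 0, 0, 0, 0], "dz": [0.2, 0.12, 0.08, 0.1, 0], "wx": [0, 0, 0, 0, 0], "wy": [0, 0, 0, 0, 0], "wz": [0, 0, 0, 0, 0]}'

```text
time_s: 3.1
ee_pos: [579.2, 215.3, 139.3]
ee_rot: [180.0, -0.1, 20.0]
force: [1.1, -1.3, 3.2]
gripper_width: 0.3
gripper_force: 1.6
```

>>> advance --offsets '{"dx": [0, 0, 0, 0], "dy": [0, 0, 0, 0], "dz": [0.16, 0.16, 0.14, 0], "wx": [0, 0, 0, 0], "wy": [0, 0, 0, 0], "wz": [0, 0, 0, 0]}'

```text
time_s: 3.5
ee_pos: [581.7, 216.0, 117.8]
ee_rot: [180.0, -0.5, 20.0]
force: [5.1, 0.4, 7.4]
gripper_width: 0.4
gripper_force: 3.7
```

In the tool's units: 6 mm is 0.12.

>>> advance --offsets '{"dx": [0, 0, 0], "dy": [0, 0, 0], "dz": [0.12, 0.12, 0], "wx": [0, 0, 0], "wy": [0, 0, 0], "wz": [0, 0, 0]}'

```text
time_s: 3.8
ee_pos: [581.2, 215.9, 108.8]
ee_rot: [180.0, -0.5, 20.1]
force: [-0.2, -1.4, 18.7]
gripper_width: 0.6
gripper_force: 9.3
```

>>> advance --offsets '{"dx": [0, 0], "dy": [0, 0], "dz": [0.06, 0], "wx": [0, 0], "wy": [0, 0], "wz": [0, 0]}'

```text
time_s: 4.0
ee_pos: [581.3, 215.9, 108.3]
ee_rot: [180.0, -0.6, 20.1]
force: [-4.3, -1.3, 31.2]
gripper_width: 0.5
gripper_force: 15.3
```

The force climbed to 31 N with almost no travel, so the lever is on its stop. I'll raise, let it spring back, and look.

In the tool's units: -20 mm is -0.4, -4 mm is -0.08.

>>> advance --offsets '{"dx": [0, 0, -0.08, 0, 0, 0], "dy": [0, 0, 0, 0, 0, 0], "dz": [-0.4, -0.4, -0.4, 0, 0, 0], "wx": [0, 0, 0, 0, 0, 0], "wy": [0, 0, 0, 0, 0, 0], "wz": [0, 0, 0, 0, 0, 0]}'

```text
time_s: 4.6
ee_pos: [573.7, 213.6, 159.4]
ee_rot: [180.0, 0.2, 20.0]
force: [-0.4, 0.0, -0.3]
gripper_width: 0.3
gripper_force: 0.0
```

Run:
```python
from h import *;import cv2
b=camrig.grab_frame("side")[180:290,160:300]
cv2.imwrite("pics/c3.png",cv2.convertScaleAbs(cv2.resize(b,None,fx=4,fy=4,interpolation=2),alpha=1.6))
```

```text
(no output)
```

View pics/c3.png

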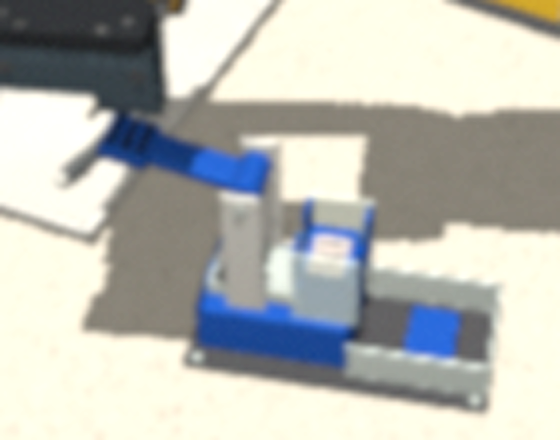

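One blue cassette lies flat in the tray at about (433,330) and the lever is up. Now the second press.

In the tool's units: 14 mm is 0.28, 8 mm is 0.16.

>>> advance --offsets '{"dx": [0.04, 0, 0, 0, 0, 0, 0, 0], "dy": [0, 0, 0, 0, 0, 0, 0, 0], "dz": [0.28, 0.16, 0.16, 0.16, 0.16, 0.14, 0.14, 0], "wx": [0, 0, 0, 0, 0, 0, 0, 0], "wy": [0, 0, 0, 0, 0, 0, 0, 0], "wz": [0, 0, 0, 0, 0, 0, 0, 0]}'

```text
time_s: 5.45
ee_pos: [579.0, 215.3, 108.4]
ee_rot: [180.0, -0.5, 20.0]
force: [-5.8, -1.5, 38.8]
gripper_width: 0.7
gripper_force: 18.3
```

>>> advance --offsets '{"dx": [0, 0], "dy": [0, 0], "dz": [0.02, 0], "wx": [0, 0], "wy": [0, 0], "wz": [0, 0]}'

```text
time_s: 5.65
ee_pos: [579.0, 215.3, 108.2]
ee_rot: [180.0, -0.6, 20.0]
force: [-7.1, -2.9, 41.5]
gripper_width: 0.6
gripper_force: 20.2
```

In the tool's units: -21 mm is -0.42, -20 mm is -0.4.

>>> advance --offsets '{"dx": [0, 0, -0.04, 0, 0, 0], "dy": [0, 0, 0, 0, 0, 0], "dz": [-0.42, -0.4, -0.4, 0, 0, 0], "wx": [0, 0, 0, 0, 0, 0], "wy": [0, 0, 0, 0, 0, 0], "wz": [0, 0, 0, 0, 0, 0]}'

```text
time_s: 6.25
ee_pos: [573.5, 213.5, 158.8]
ee_rot: [180.0, 0.2, 20.0]
force: [0.2, -0.1, 0.4]
gripper_width: 0.8
gripper_force: 0.0
```

Run:
```python
from h import *;import cv2
b=camrig.grab_frame("side")[180:290,160:300]
cv2.imwrite("pics/c4.png",cv2.convertScaleAbs(cv2.resize(b,None,fx=4,fy=4,interpolation=2),alpha=1.6))
```

```text
(no output)
```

View pics/c4.png

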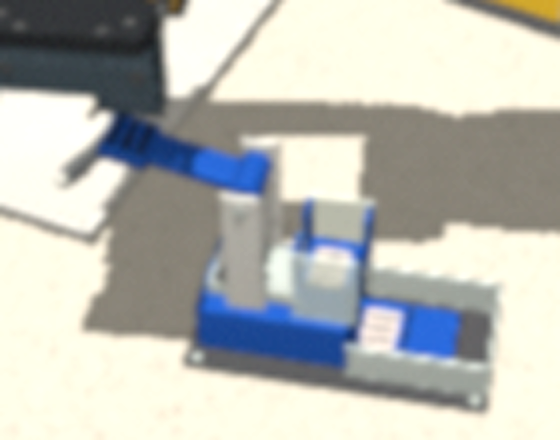

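Two cassettes are in the tray, at about (433,332) and (381,328), and the lever is up. Now the third press, a little lighter.

In the tool's units: 14 mm is 0.28, 8 mm is 0.16.

>>> advance --offsets '{"dx": [0.04, 0, 0, 0, 0, 0, 0, 0], "dy": [0, 0, 0, 0, 0, 0, 0, 0], "dz": [0.28, 0.16, 0.16, 0.16, 0.16, 0.14, 0.12, 0], "wx": [0, 0, 0, 0, 0, 0, 0, 0], "wy": [0, 0, 0, 0, 0, 0, 0, 0], "wz": [0, 0, 0, 0, 0, 0, 0, 0]}'

```text
time_s: 7.1
ee_pos: [578.6, 215.2, 108.5]
ee_rot: [180.0, -0.4, 20.0]
force: [-4.3, -3.1, 33.9]
gripper_width: 0.1
gripper_force: 16.3
```

>>> advance --offsets '{"dx": [0], "dy": [0], "dz": [0], "wx": [0], "wy": [0], "wz": [0]}'

```text
time_s: 7.2
ee_pos: [578.6, 215.2, 108.5]
ee_rot: [180.0, -0.5, 20.0]
force: [-3.7, -2.0, 33.7]
gripper_width: 0.4
gripper_force: 16.2
```

>>> advance --offsets '{"dx": [0, 0, -0.04, 0, 0, 0, 0], "dy": [0, 0, 0, 0, 0, 0, 0], "dz": [-0.4, -0.4, -0.6, -0.2, 0, 0, 0], "wx": [0, 0, 0, 0, 0, 0, 0], "wy": [0, 0, 0, 0, 0, 0, 0], "wz": [0, 0, 0, 0, 0, 0, 0]}'

```text
time_s: 7.9
ee_pos: [573.5, 213.5, 179.8]
ee_rot: [180.0, 0.2, 20.0]
force: [-0.8, -0.2, -0.8]
gripper_width: 0.6
gripper_force: 0.0
```

Run:
```python
from h import *;import cv2
b=camrig.grab_frame("side")[180:290,160:300]
cv2.imwrite("pics/c5.png",cv2.convertScaleAbs(cv2.resize(b,None,fx=4,fy=4,interpolation=2),alpha=1.6))
```

```text
(no output)
```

View pics/c5.png

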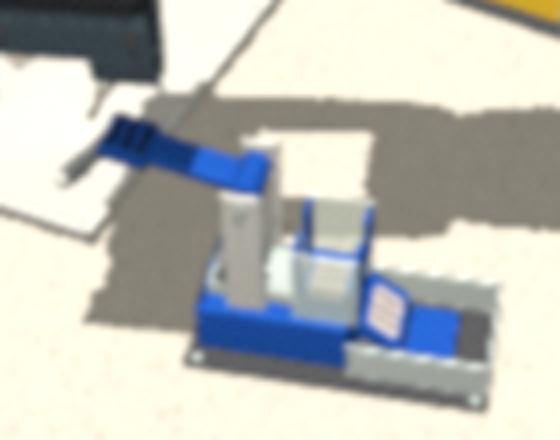

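The third cassette lies tilted against the magazine front at about (385,310), and the lever is up. I'll measure it before handing in.

In the tool's units: -10 mm is -0.2.

>>> advance --offsets '{"dx": [0, 0, 0, 0], "dy": [0, 0, 0, 0], "dz": [-0.2, 0, 0, 0], "wx": [0, 0, 0, 0], "wy": [0, 0, 0, 0], "wz": [0, 0, 0, 0]}'

```text
time_s: 8.35
ee_pos: [574.5, 213.8, 191.9]
ee_rot: [180.0, 0.0, 20.0]
force: [0.9, -0.5, 0.1]
gripper_width: 0.6
gripper_force: 0.0
```

Run:
```python
from h import *;import cv2
t=camrig.grab_frame("top");s=camrig.grab_frame("side");cv2.imwrite("pics/t6.png",t);cv2.imwrite("pics/s6.png",s)
a=cv2.resize(t[190:262,160:220],None,fx=6,fy=6,interpolation=2);b=cv2.resize(s[225:285,225:290],None,fx=6.5,fy=6.5,interpolation=2)
c=np.zeros((432,360+b.shape[1],3),np.uint8);c[:432,:360]=a;c[:b.shape[0],360:]=b
cv2.imwrite("pics/c6.png",cv2.convertScaleAbs(c,alpha=1.7));print(c.shape)
```

```text
(432, 782, 3)
```

View pics/c6.png

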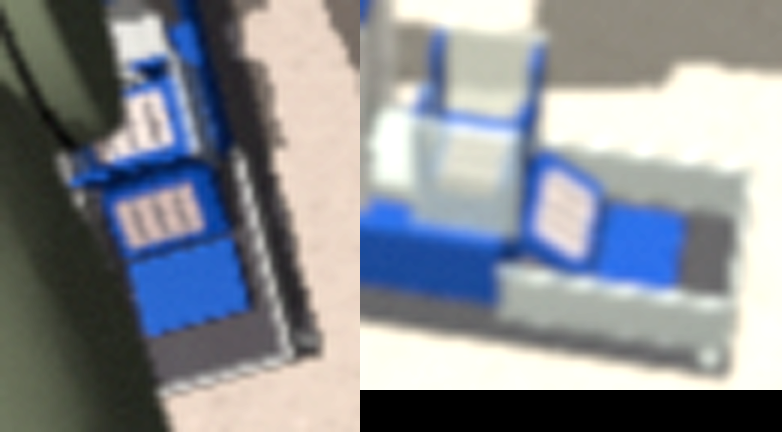

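Run:
```python
from h import *
t=lambda x,y:(160+(x+.5)/6-.5,190+(y+.5)/6-.5)
s=lambda x,y:(225+(x-359.5)/6.5-.5,225+(y+.5)/6.5-.5)
c,n=np.cos(np.radians(14.8)),np.sin(np.radians(14.8)); P=np.array([577,215.3]);tr=P-164*np.array([c,n])
for name,p,q in [("label",(160,215),(567,213)),("flat1",(195,283),(645,243)),("tilt top far-right corner",(214,170),(548,152)),("tilt low right",(228,232),(605,182)),("tilt low left",(112,258),(592,275))]:
    (o1,d1),(o2,d2)=ray("top",*t(*p)),ray("side",*s(*q))
    k=np.linalg.lstsq(np.c_[d1,-d2],o2-o1,rcond=None)[0];X=(o1+d1*k[0]+o2+d2*k[1])/2
    d=X[:2]-tr;print(name,X.round(1),"tray",(d@[c,n]).round(1),(d@[-n,c]).round(1),np.linalg.norm(o1+d1*k[0]-o2-d2*k[1]).round(1))
```

```text
label [438.6 180.1  32. ] tray 21.2 1.3 3.6
flat1 [413.6 168.8  17. ] tray -5.9 -3.2 4.6
tilt top far-right corner [455.2 160.1  35. ] tray 32.1 -22.3 3.1
tilt low right [433.6 156.   25.6] tray 10.2 -20.7 1.6
tilt low left [421.9 197.9  27.8] tray 9.6 22.8 5.8
```

The third cassette's origin works out at about 22 mm high and 21 mm from the tray centre, within limits. The fourth is in the magazine, the lever is up and the gripper is clear, so I'm handing in.

```bash
python3 -c "
from workcell import env, camrig
print(env.job_done())"
```

```text
the job is handed in; nothing more can be done
None
```

I pressed the blue lever fully down three times and handed the job in at about 8.5 s; the last pictures show three blue cassettes in the tray (the third tilted but within limits), the fourth in the magazine and the lever up, the yellow lever was never approached, and no verdict was returned.

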